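# Take the worn drum off the spindle sander

### The job

The drum on the spindle sander is worn out: unscrew its red knob, which has a left-hand thread, by turning it clockwise while pressing it down with a steady 20 N or so to take the spring's load off the thread, and do not pull before it is out of the thread. Stand the knob flange down in the wooden tray, then lift the drum straight off the spindle and stand it upright in the tray beside the knob. Set both down without dropping them, let go, and leave the other things where they are.

Things in the scene. Friction and masses are not known exactly. Their poses are not given: they have to be found in the camera images.
- sander: Spindle sander let into the bench, fixed: grey cast table 300 x 270 mm, its top 40 mm above the bench, an upright steel spindle in the middle. Origin on the spindle axis at bench height, z up, yaw varies. The spindle is locked. It is 18 mm in diameter up to the drum's top, then a threaded stub 15.5 mm long.
- spindle_tip (a point): Top end of the threaded stub, on the spindle axis, 137.5 mm above the bench. The thread is coarse and left-hand: seen from above, clockwise loosens and lifts the knob 12 mm per turn (1.9 mm per radian), anticlockwise tightens. The knob is out of the thread after 3.6 to 4.3 rad of clockwise turning, and only then lifts off freely.
- seat (a joint): Height (m) of the sprung steel seat under the drum, near 0 while clamped. It pushes drum and knob up with about 30 N while tight, 1.7 N less per mm of rise, to its stop at 9 mm, and so loads the thread; a hand pressing the knob down by P leaves the spring force less P on the thread. Keep that under 17 N, up or down, while turning. Pressed so, the knob takes about 0.4 N m to turn.
- knob: Red clamping knob, 90 g, white line on top: round knurled head 44 mm in diameter from 17 to 34 mm above its underside, to be gripped anywhere round it; neck 33 mm; steel flange 44 mm wide, 4 mm thick at the foot. Origin at the centre of the underside (122 mm above the bench while tight), z up. Pulling at it with over 25 N while tight harms the thread.
- drum: Worn sanding drum, 160 g: upright rubber cylinder with brown abrasive sleeve, 51 mm in diameter, 76 mm tall; its 21 mm bore sits loosely on the 18 mm spindle. Origin at the centre of the underside (46 mm above the bench while clamped, 55 mm once the knob is off), z up. Grip it round the top. It may turn with the knob. Its underside must rise above the spindle tip before it goes sideways.
- tray: Shallow open tray of dark wood, fixed on the bench, 240 mm (its x) by 170 mm (its y), walls 8 mm thick and 26 mm high; empty. Origin under its centre at bench height, yaw varies. The inner floor is 8 mm above the bench. Room for knob and drum side by side along its x.
- file: Bystander lying on the sander's table: file with pale wooden handle, 245 mm long, 26 mm high; origin near its middle on the table.
- can: Bystander: white spray can with red band and cap, 62 mm in diameter, 170 mm tall; origin at the centre of its foot.
- tape: Bystander lying flat on the sander's table: roll of blue tape, 68 mm in diameter, 24 mm high; origin at the centre of its underside.
- bamboo: Bystander: bamboo flute blank lying on the bench, 280 mm long, 34 mm thick; origin under its middle.
Things that resemble listed ones, but are neither listed nor needed, are in the scene too. What is meant by the knob is not black, and is the smaller of those in its own colour.

How it is judged:
By the outcome, as a careful person would: the job done as asked, in the order asked, and still so for the second after the job is handed in, with the robot touching nothing.
It also fails if it takes over 72 s, if anything falls off the work surface, if the arm or the gripper's body presses on something with over 40 N, if the wrist force passes 120 N, or if a joint passes its speed limit or range.

### The arm

A 7-joint arm with a two-finger parallel gripper is mounted at the origin on the work surface. World frame = base frame: x ahead of the robot, y to its left, z up, the work surface at z = 0. Lengths are in m, angles in rad, forces in N, time in s.
With the tool pointing down it reaches from about 0.4 to 0.85 m from the base axis. Payload 4.5 kg.
Tool frame: the origin (TCP) lies at the very end of the fingers, on their centre line; the grasp point (between the pads) lies 19 mm behind it (grip_point_offset is the distance from the TCP to the grasp point, in m); z points along the fingers, y is the line along which they close (so a half turn about z gives the same grasp; the last joint's range is limited). The gripper opens to 88 mm and grips with 3 to 60 N. Pads are 18 mm wide; open, the fingers measure 123 mm over their backs; the gripper's body (75 mm by 187 mm) begins 45 mm behind the grasp point.
Start: joints at [-1.156, 0.689, -0.195, 1.565, 0.157, 0.902, -0.215], TCP at [0.232, 0.58, 0.239] pointing down, gripper open.
Joint ranges: [-3.01, 3.01], [-0.46, 2.08], [-1.47, 1.51], [0.13, 2.56], [-1, 4.14], [0.04, 2.09], [-2.66, 2.66]. Speed limits (rad/s): [2.57, 2.57, 3.14, 3.14, 3.14, 3.14, 3.14].

### API

Orientations are given as a unit quaternion [x, y, z, w].
In Python, from plant import get_state, snapshot, camera_params, finish_job, grip_point_offset gives the robot as it stands.
- The arm moves only by the tool run_rows, called as name(argument=value, ...), one argument or row to a line, values as JSON. Schema: {"type":"object","properties":{"moves":{"type":"array","items":{"type":"array","items":{"type":"number"},"minItems":7,"maxItems":7},"minItems":1,"maxItems":10},"grip_n":{"type":"number"},"only":{"type":"string"},"quiet":{"type":"boolean"},"lines":{"type":"string"}},"required":["moves"],"additionalProperties":false}. moves is a list of rows, 1 to 10 of them, each of 7 numbers: the opening from 0.0 (shut) to 1.0 (fully open), then dx, dy, dz in normalised numbers (1 is 0.5 m), then a rotation vector rx, ry, rz in parts of the range, where 1.0 means 90 degrees; each row is the pose to reach, as a shift and turn from the pose commanded when the call began, along the tool's axes at that moment; what a row does not reach only later rows make up. A row lasts 1/10 s, in which the tool goes at most 0.05 m and 0.15 rad, less where a joint would pass 70% of its speed; a pose out of reach is approached as far as the arm can. The fingers move at their own pace and stop on an object; grip_n is the grip in N (left out, the last holds). Time passes only in rows, so rows that do not move let the fingers close. The tool returns the time, the measured TCP pose, the force, the opening and the grip force at its end. only (a regular expression) keeps the lines of the reply that match it, lines (a string "A,B") keeps lines A to B, and quiet returns only ok. A shift or turn number past 1, either way, is cut back to 1. Input that does not fit is refused with a message, and nothing moves.
- get_state(): the state, without advancing time (a new reading comes with each control period).
- snapshot(name): name is "scene" or "side" or "wrist"; returns (picture, depth): 420x560x3 uint8, red, green, blue; 420x560 float32, m along the optical axis (not along the pixel's ray), 0 where there is no reading.
- camera_params(name): a dict with "fx", "fy", "cx", "cy" (pixels), "rvec" (rotation vector, rad) and "tvec" (3), from world to camera coordinates, as OpenCV has them. Camera axes: x right, y down, z forward; pixel columns grow to the right and rows downward; lengths in m; the calibration is good to about 2 mm. A picture is of the moment at which its call begins: read the wrist's pose just before it. camera_params takes no time and is no camera call; for the wrist camera it gives the pose at the moment of the call.
- finish_job(): hands the job in; it is judged then, once.
The state is a dict: "clock": time; "q": joint angles; "qd": joint speeds; "joint_torque": joint torques, N m; "tool_pos": TCP position; "eef_rot": TCP orientation; "contact_force": force on the tool from outside, world axes, zero at the start; "moment": the same for the moment, N m; "opening": opening from 0.0 (shut) to 1.0 (fully open); "finger_force": force on a finger pad.
Only numpy, scipy, OpenCV 4.12 (cv2) and the standard library are available. Lean on these libraries where they do the work, as an engineer would, in place of code of your own. Each camera call takes 0.05 s, during which the arm holds its last target. There are 200 camera calls.

## Working session

There is one attempt and no reset: what is moved stays moved. The work goes in short steps, Python scripts to look and compute and a tool call to move; the robot and the scene stay as the last step left them, time stands still between calls to the robot, and variables do not carry over. Pictures are saved under pics/ and viewed, at most 10 in all, crops included, and the job is handed in when it is done.

```bash
ls; mkdir -p pics
```

Create h.py:
```python
import numpy as np, cv2, json
from scipy.spatial.transform import Rotation as R
from plant import *
def snap(n):
    p=camera_params(n); im,d=snapshot(n); return im,d,p
def cam(p):
    Rm=cv2.Rodrigues(np.array(p["rvec"],float))[0]; t=np.array(p["tvec"],float).ravel(); return Rm,t
def ray(p,u,v):
    Rm,t=cam(p); d=Rm.T@np.array([(u-p["cx"])/p["fx"],(v-p["cy"])/p["fy"],1.]); return -Rm.T@t,d
def onz(p,u,v,z):
    o,d=ray(p,u,v); return o+d*(z-o[2])/d[2]
def pts(p,d):
    Rm,t=cam(p); v,u=np.indices(d.shape); c=np.stack([(u-p["cx"])/p["fx"]*d,(v-p["cy"])/p["fy"]*d,d],-1)
    return (c-t)@Rm
def tri(rays):
    A=np.zeros((3,3));b=np.zeros(3)
    for o,d in rays:
        d=d/np.linalg.norm(d);M=np.eye(3)-np.outer(d,d);A+=M;b+=M@o
    return np.linalg.solve(A,b)
def toolshift(target, s=None):
    s=s or get_state(); r=R.from_quat(s["eef_rot"]); return r.inv().apply(np.array(target)-np.array(s["tool_pos"]))
```

Run:
```python
from h import *
for n in("scene","side"):
    im,d,p=snap(n); cv2.imwrite(f"pics/{n}0.png",im[...,::-1]); np.savez(f"{n}0.npz",im=im,d=d,p=np.array(p,dtype=object))
    print(n,ray(p,280,210))
s=get_state(); print({k:np.round(v,3) for k,v in s.items()}, grip_point_offset)
print(R.from_quat(s["eef_rot"]).as_matrix().round(3))
```

```text
pics
scene (array([ 1.47155476, -0.49791459,  0.81959463]), array([-0.73994912,  0.38050762, -0.55475135]))
side (array([ 0.31219329, -0.834882  ,  0.88858703]), array([ 0.12557015,  0.72710744, -0.67508098]))
{'clock': np.float64(0.1), 'q': array([-1.156,  0.69 , -0.194,  1.566,  0.157,  0.903, -0.215]), 'qd': array([ 0.001, -0.002,  0.   , -0.003, -0.001, -0.002, -0.   ]), 'joint_torque': array([-3.0000e-03, -5.2850e+01, -1.2710e+00, -1.5384e+01, -5.3000e-02,
        2.0000e-03,  0.0000e+00]), 'tool_pos': array([0.232, 0.58 , 0.238]), 'eef_rot': array([ 0.189,  0.982, -0.001, -0.   ]), 'contact_force': array([ 0.124,  0.401, -0.566]), 'moment': array([-0.045,  0.023, -0.027]), 'finger_force': np.float64(0.0), 'opening': np.float64(1.0)} 0.0187
[[-0.928  0.372 -0.   ]
 [ 0.372  0.928 -0.002]
 [-0.    -0.002 -1.   ]]
```

View pics/scene0.png

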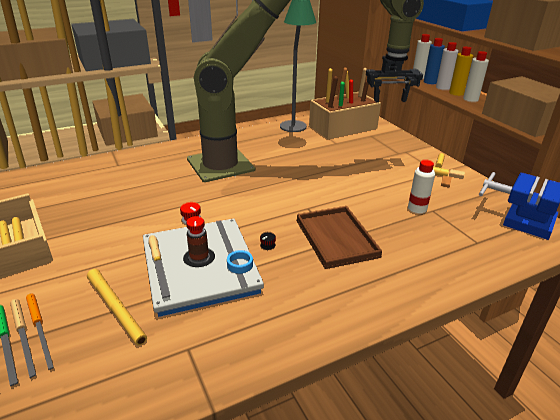

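View pics/side0.png

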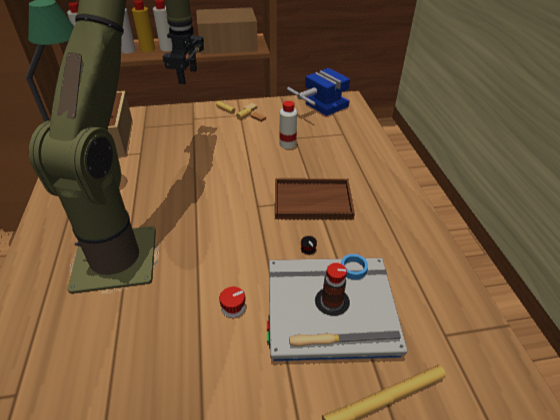

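The scene view shows two red knobs: one on the sander's drum (scene 196,225; side 336,271) and one loose on the bench (scene 190,210; side 232,298). There is also a black one (scene 268,240; side 309,244). The one on the spindle fits because it is red and looks smaller; I'll check that with sizes and a crop. The tray is at scene (338,236), side (314,198).

Create m.py:
```python
from h import *
V={}
for n in("scene","side"):
    z=np.load(f"{n}0.npz",allow_pickle=True); V[n]=(z["im"],z["d"],z["p"].item())
def redmask(im):
    h=cv2.cvtColor(im,cv2.COLOR_RGB2HSV); return (((h[...,0]<6)|(h[...,0]>174))&(h[...,1]>170)&(h[...,2]>90))
for n,box in(("scene",dict(spin=(180,214,215,240),big=(175,200,205,216))),("side",dict(spin=(320,255,352,288),big=(215,280,250,312)))):
    im,d,p=V[n]; P=pts(p,d)
    for k,(a,b,c,e) in box.items():
        m=np.zeros(d.shape,bool); m[b:e,a:c]=redmask(im)[b:e,a:c]
        Q=P[m]; zt=np.percentile(Q[:,2],97); T=Q[Q[:,2]>zt-.003]
        print(n,k,len(Q),"z",np.percentile(Q[:,2],[3,50,97]).round(4),"top ctr",((T.min(0)+T.max(0))/2).round(4),"ext",np.ptp(T,axis=0).round(4))
    # tray: brown dark
    h=cv2.cvtColor(im,cv2.COLOR_RGB2HSV)
    a,b,c,e=(285,195,395,275) if n=="scene" else (265,170,362,226)
    # rim: points with z 0.02..0.03 
    m=np.zeros(d.shape,bool); m[b:e,a:c]=True
    for lo,hi in((.021,.031),(.004,.012)):
        mm=m&(P[...,2]>lo)&(P[...,2]<hi)&(h[...,2]<125); q=P[mm]
        r=cv2.minAreaRect((q[:,:2]*1000).astype(np.float32)); print(n,"tray",mm.sum(),q[:,2].mean().round(4),np.round(r[0],1),np.round(r[1],1),round(r[2],1))
c1=cv2.resize(V["scene"][0][190:270,150:290],None,fx=4,fy=4,interpolation=cv2.INTER_CUBIC)
c2=cv2.resize(V["side"][0][235:365,210:350],None,fx=560/140,fy=4,interpolation=cv2.INTER_CUBIC)[:270]
cv2.imwrite("pics/crop.png",np.vstack([c1[:300],c2])[...,::-1])
```

```bash
python3 m.py
```

```text
scene spin 229 z [0.0156 0.1566 0.1601] top ctr [ 0.9944 -0.3688  0.4884] ext [0.9543 0.2582 0.6624]
scene big 181 z [0.033  0.0468 0.0504] top ctr [ 0.8773 -0.3417  0.4335] ext [1.1885 0.3124 0.7722]
scene tray 381 0.0247 [587.2 146.4] [171.3 241.9] 80.5
scene tray 535 0.0084 [586.6 145.7] [172.  240.8] 81.1
side spin 207 z [0.1541 0.1581 0.1602] top ctr [ 0.5372 -0.2602  0.1598] ext [0.0389 0.0407 0.0051]
side big 376 z [0.0429 0.0481 0.051 ] top ctr [ 0.304  -0.2116  0.0502] ext [0.0552 0.0541 0.0043]
side tray 582 0.0258 [586.2 147.8] [176.2 238.4] 80.7
side tray 1922 0.0093 [588.4 178.2] [239.  235.5] 81.8
```

View pics/crop.png

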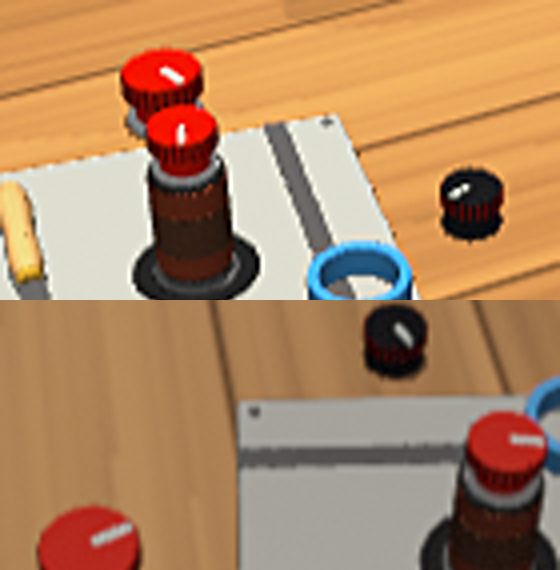

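The crop confirms it: the spindle knob's head is about 40 mm wide, against about 55 mm for the loose red one, so the spindle knob is the one meant. Its axis is near (0.537, -0.260), top at 0.157–0.160 (0.156 expected). The tray centre is near (0.587, 0.147), with its long axis at -9.5°. Moving now.

Units first: shifts go in shares of 0.5 m and turns go in shares of 90 degrees. So -0.333 m is -0.666, -0.3 m is -0.6.

run_rows(
  moves=[
    [1, -0.06, -0.066, 0, 0, 0, 0],
    [1, -0.12, -0.134, 0, 0, 0, 0],
    [1, -0.18, -0.2, 0, 0, 0, 0],
    [1, -0.24, -0.266, 0, 0, 0, 0],
    [1, -0.3, -0.334, 0, 0, 0, 0],
    [1, -0.36, -0.4, 0, 0, 0, 0],
    [1, -0.42, -0.466, 0, 0, 0, 0],
    [1, -0.48, -0.534, 0, 0, 0, 0],
    [1, -0.54, -0.6, 0, 0, 0, 0],
    [1, -0.6, -0.666, 0, 0, 0, 0],
  ],
)

```text
clock: 1.1
tool_pos: [0.3873, 0.1578, 0.2386]
eef_rot: [0.189, 0.982, -0.0, -0.0]
contact_force: [1.1, -0.2, 0.2]
opening: 1.0
finger_force: 0.0
```

Run:
```python
from h import *
s=get_state(); print(np.round(s["q"],3),s["tool_pos"],toolshift([.537,-.26,.26],s))
print(R.from_quat(s["eef_rot"]).as_rotvec())
```

```text
[-0.32   0.438 -0.256  2.152  0.199  0.574  0.469] [0.38727806 0.15782598 0.23864991] [-0.29418641 -0.33234047 -0.02133542]
[-5.94072594e-01 -3.08482488e+00  1.39838149e-04]
```

Converted, -0.332 m is -0.664, -0.15 m is -0.3, -1 rad is -0.6366.

run_rows(
  moves=[
    [1, -0.06, -0.066, 0, 0, 0, -0.0637],
    [1, -0.12, -0.134, 0, 0, 0, -0.1273],
    [1, -0.18, -0.2, 0, 0, 0, -0.191],
    [1, -0.24, -0.266, 0, 0, 0, -0.2546],
    [1, -0.3, -0.334, -0.02, 0, 0, -0.3183],
    [1, -0.36, -0.4, -0.04, 0, 0, -0.382],
    [1, -0.42, -0.466, -0.04, 0, 0, -0.4456],
    [1, -0.48, -0.534, -0.04, 0, 0, -0.5093],
    [1, -0.54, -0.6, -0.04, 0, 0, -0.573],
    [1, -0.588, -0.664, -0.04, 0, 0, -0.6366],
  ],
)

```text
clock: 2.1
tool_pos: [0.5369, -0.2603, 0.2583]
eef_rot: [-0.306, 0.952, 0.0, 0.0]
contact_force: [0.8, 0.8, 0.3]
opening: 1.004
finger_force: 0.0
```

run_rows(
  moves=[
    [1, 0, 0, 0, 0, 0, 0],
    [1, 0, 0, 0, 0, 0, 0],
  ],
)

```text
clock: 2.3
tool_pos: [0.536, -0.2585, 0.2578]
eef_rot: [-0.303, 0.953, 0.001, -0.0]
contact_force: [0.4, 0.6, 0.6]
opening: 0.998
finger_force: 0.0
```

Run:
```python
from h import *
s=get_state(); print(np.round(s["q"],3),s["tool_pos"],toolshift([.537,-.26,.26],s),s["contact_force"])
print(R.from_quat(s["eef_rot"]).as_matrix().round(3))
im,d,p=snap("wrist"); cv2.imwrite("pics/w1.png",im[...,::-1]); print(ray(p,280,210))
P=pts(p,d)
h=cv2.cvtColor(im,cv2.COLOR_RGB2HSV);m=(((h[...,0]<6)|(h[...,0]>174))&(h[...,1]>170)&(h[...,2]>90)).astype(np.uint8)
n,l,st,c=cv2.connectedComponentsWithStats(m)
for i in range(1,n):
    if st[i,4]>150:
        Q=P[l==i]; zt=np.percentile(Q[:,2],90); T=Q[abs(Q[:,2]-zt)<.003]
        ce,r=cv2.minEnclosingCircle((T[:,:2]*1000).astype(np.float32)); print(st[i],c[i],zt,ce,r,onz(p,*c[i],.156))
```

```text
[ 0.703  0.675 -0.586  1.623  0.43   0.976  2.16 ] [ 0.53599307 -0.25850153  0.25782641] [ 4.49957426e-05 -1.80115409e-03 -2.17660730e-03] [0.42449001 0.56312348 0.55727272]
[[-0.816 -0.578 -0.001]
 [-0.578  0.816  0.001]
 [ 0.     0.002 -1.   ]]
(array([ 0.4767429 , -0.3019675 ,  0.40274671]), array([ 0.23693064,  0.17297188, -0.95602702]))
[ 417    0   61   61 2685] [447.63277467  26.89981378] 0.04690043655997559 (305.57220458984375, -210.32127380371094) 30.288530349731445 [ 0.35846278 -0.23887808  0.156     ]
[ 251  185   52   49 1845] [277.48563686 208.42926829] 0.15702066371305795 (539.464111328125, -259.6219482421875) 21.67261505126953 [ 0.53798749 -0.25982811  0.156     ]
```

Converted, 0.05 m is 0.1, -0.002 m is -0.004.

run_rows(
  moves=[
    [1, -0.002, -0.004, 0.04, 0, 0, 0],
    [1, -0.002, -0.004, 0.08, 0, 0, 0],
    [1, -0.002, -0.004, 0.1, 0, 0, 0],
    [1, -0.002, -0.004, 0.1, 0, 0, 0],
    [1, -0.002, -0.004, 0.1, 0, 0, 0],
  ],
)

```text
clock: 2.85
tool_pos: [0.539, -0.2581, 0.2093]
eef_rot: [-0.305, 0.952, -0.0, 0.0]
contact_force: [-0.3, 0.4, -0.1]
opening: 1.001
finger_force: 0.0
```

Create wk.py:
```python
from h import *
s=get_state(); im,d,p=snap("wrist"); P=pts(p,d)
h=cv2.cvtColor(im,cv2.COLOR_RGB2HSV);m=(((h[...,0]<6)|(h[...,0]>174))&(h[...,1]>170)&(h[...,2]>90)).astype(np.uint8)
n,l,st,c=cv2.connectedComponentsWithStats(m)
for i in range(1,n):
    if st[i,4]>500:
        Q=P[l==i]; zt=np.percentile(Q[:,2],90); T=Q[abs(Q[:,2]-zt)<.003]
        ce,r=cv2.minEnclosingCircle((T[:,:2]*1000).astype(np.float32)); print(c[i],zt.round(4),np.round(ce,1),round(r,1),toolshift([ce[0]/1e3,ce[1]/1e3,.13],s).round(4))
print(s["tool_pos"].round(4),np.round(s["q"],2),s["contact_force"].round(2))
```

```bash
python3 wk.py
```

```text
[478.41580897  19.63565253] 0.0469 [ 306.3 -209.5] 29.9 [0.1611 0.1748 0.0792]
[279.31323529 225.10367647] 0.157 [ 539.7 -259.5] 21.9 [ 0.0003 -0.0016  0.0793]
[ 0.539  -0.2581  0.2093] [ 0.68  0.73 -0.56  1.67  0.48  0.88  2.12] [-0.27  0.41 -0.14]
```

Converted, 0.079 m is 0.158, -0.0015 m is -0.003.

run_rows(
  moves=[
    [1, 0, -0.003, 0.06, 0, 0, 0],
    [1, 0, -0.003, 0.12, 0, 0, 0],
    [1, 0, -0.003, 0.15, 0, 0, 0],
    [1, 0, -0.003, 0.158, 0, 0, 0],
    [1, 0, -0.003, 0.158, 0, 0, 0],
    [1, 0, -0.003, 0.158, 0, 0, 0],
  ],
)

```text
clock: 3.5
tool_pos: [0.5405, -0.2602, 0.131]
eef_rot: [-0.305, 0.952, -0.001, 0.001]
contact_force: [0.0, 0.7, 0.1]
opening: 0.995
finger_force: 0.0
```

run_rows(
  moves=[
    [0.6, 0, 0, 0, 0, 0, 0],
    [0.6, 0, 0, 0, 0, 0, 0],
    [0.6, 0, 0, 0, 0, 0, 0],
    [0.4, 0, 0, 0, 0, 0, 0],
    [0.4, 0, 0, 0, 0, 0, 0],
    [0.4, 0, 0, 0, 0, 0, 0],
    [0.4, 0, 0, 0, 0, 0, 0],
  ],
  grip_n=50,
)

```text
clock: 4.2
tool_pos: [0.5386, -0.259, 0.1296]
eef_rot: [-0.305, 0.952, 0.001, -0.001]
contact_force: [-2.5, 2.5, 3.6]
opening: 0.476
finger_force: 50.0
```

Converted, 0.002 m is 0.004, 0.001 m is 0.002.

run_rows(
  moves=[
    [0.3, 0, 0, 0.002, 0, 0, 0],
    [0.3, 0, 0, 0.004, 0, 0, 0],
    [0.3, 0, 0, 0.004, 0, 0, 0],
    [0.3, 0, 0, 0.004, 0, 0, 0],
  ],
  grip_n=55,
)

```text
clock: 4.6
tool_pos: [0.5389, -0.259, 0.1292]
eef_rot: [-0.305, 0.952, 0.0, -0.0]
contact_force: [-6.1, 3.9, 14.3]
opening: 0.482
finger_force: 55.0
```

run_rows(
  moves=[
    [0.3, 0, 0, 0.002, 0, 0, 0],
    [0.3, 0, 0, 0.004, 0, 0, 0],
    [0.3, 0, 0, 0.004, 0, 0, 0],
  ],
)

```text
clock: 4.9
tool_pos: [0.5397, -0.259, 0.1286]
eef_rot: [-0.305, 0.952, -0.0, 0.0]
contact_force: [-7.4, 4.7, 23.2]
opening: 0.479
finger_force: 55.0
```

Converted, -0.0009 m is -0.0018, -0.0008 m is -0.0016, 0.4 rad is 0.2546.

run_rows(
  moves=[
    [0.3, 0, 0, -0.0002, 0, 0, 0.0318],
    [0.3, 0, 0, -0.0004, 0, 0, 0.0637],
    [0.3, 0, 0, -0.0008, 0, 0, 0.1082],
    [0.3, 0, 0, -0.0012, 0, 0, 0.1592],
    [0.3, 0, 0, -0.0016, 0, 0, 0.2037],
    [0.3, 0, 0, -0.0018, 0, 0, 0.2546],
  ],
)

```text
clock: 5.5
tool_pos: [0.5394, -0.261, 0.1292]
eef_rot: [-0.108, 0.994, -0.001, 0.0]
contact_force: [-7.7, 1.1, 21.4]
opening: 0.476
finger_force: 55.0
```

```bash
python3 -c "
from h import *
s=get_state();print(s['moment'].round(2),s['q'].round(2))"
```

```text
[0.49 1.54 0.28] [ 0.59  0.82 -0.38  1.74  0.45  0.67  1.75]
```

Converted, -0.0015 m is -0.003, -0.001 m is -0.002, 0.8 rad is 0.5093.

run_rows(
  moves=[
    [0.3, 0.0004, 0, -0.0002, 0, 0, 0.0509],
    [0.3, 0.0008, 0, -0.0006, 0, 0, 0.1019],
    [0.3, 0.0012, 0, -0.0008, 0, 0, 0.1528],
    [0.3, 0.0016, 0, -0.0012, 0, 0, 0.2037],
    [0.3, 0.002, 0, -0.0014, 0, 0, 0.2546],
    [0.3, 0.002, 0, -0.0018, 0, 0, 0.3056],
    [0.3, 0.002, 0, -0.002, 0, 0, 0.3565],
    [0.3, 0.002, 0, -0.0024, 0, 0, 0.4074],
    [0.3, 0.002, 0, -0.0026, 0, 0, 0.4584],
    [0.3, 0.002, 0, -0.003, 0, 0, 0.5093],
  ],
)

```text
clock: 6.5
tool_pos: [0.5392, -0.2604, 0.1308]
eef_rot: [0.287, 0.958, -0.0, 0.001]
contact_force: [-5.1, 2.8, 19.7]
opening: 0.477
finger_force: 55.0
```

```bash
python3 -c "
from h import *
s=get_state();print(s['moment'].round(2),s['q'].round(2))"
```

```text
[0.61 1.   0.24] [ 0.47  0.8  -0.16  1.74  0.2   0.62  1.17]
```

Converted, -0.0015 m is -0.003, -0.0013 m is -0.0026, 0.8 rad is 0.5093.

run_rows(
  moves=[
    [0.3, 0, 0, -0.0002, 0, 0, 0.0509],
    [0.3, 0, 0, -0.0006, 0, 0, 0.1019],
    [0.3, 0, 0, -0.0008, 0, 0, 0.1528],
    [0.3, 0, 0, -0.0012, 0, 0, 0.2037],
    [0.3, 0, 0, -0.0014, 0, 0, 0.2546],
    [0.3, 0, 0, -0.0018, 0, 0, 0.3056],
    [0.3, 0, 0, -0.002, 0, 0, 0.3565],
    [0.3, 0, 0, -0.0024, 0, 0, 0.4074],
    [0.3, 0, 0, -0.0026, 0, 0, 0.4584],
    [0.3, 0, 0, -0.003, 0, 0, 0.5093],
  ],
)

```text
clock: 7.5
tool_pos: [0.5391, -0.2612, 0.1321]
eef_rot: [0.638, 0.77, 0.0, 0.001]
contact_force: [-4.9, 2.1, 16.9]
opening: 0.476
finger_force: 55.0
```

```bash
python3 -c "
from h import *
s=get_state();print(s['moment'].round(2),s['q'].round(2))"
```

```text
[0.25 0.98 0.19] [ 0.34  0.79  0.06  1.75 -0.07  0.6   0.63]
```

Converted, -0.0015 m is -0.003, -0.0013 m is -0.0026, 0.8 rad is 0.5093.

run_rows(
  moves=[
    [0.3, 0, 0, -0.0002, 0, 0, 0.0509],
    [0.3, 0, 0, -0.0006, 0, 0, 0.1019],
    [0.3, 0, 0, -0.0008, 0, 0, 0.1528],
    [0.3, 0, 0, -0.0012, 0, 0, 0.2037],
    [0.3, 0, 0, -0.0014, 0, 0, 0.2546],
    [0.3, 0, 0, -0.0018, 0, 0, 0.3056],
    [0.3, 0, 0, -0.002, 0, 0, 0.3565],
    [0.3, 0, 0, -0.0024, 0, 0, 0.4074],
    [0.3, 0, 0, -0.0026, 0, 0, 0.4584],
    [0.3, 0, 0, -0.003, 0, 0, 0.5093],
  ],
)

```text
clock: 8.5
tool_pos: [0.539, -0.2604, 0.1334]
eef_rot: [0.887, 0.461, 0.001, 0.0]
contact_force: [-4.1, 3.3, 17.1]
opening: 0.477
finger_force: 55.0
```

```bash
python3 -c "
from h import *
s=get_state();print(s['moment'].round(2),s['q'].round(2))"
```

```text
[0.63 0.87 0.2 ] [ 0.22  0.81  0.28  1.76 -0.35  0.62  0.09]
```

Run:
```python
from h import *
im,d,p=snap("wrist"); cv2.imwrite("pics/w2.png",im[...,::-1])
a=cv2.imread("pics/w1.png"); b=im[...,::-1]
cv2.imwrite("pics/w12.png",np.hstack([cv2.resize(a[100:320,170:390],(400,400)),cv2.resize(b[150:420,145:415],(400,400))]))
```

```text
(no output)
```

View pics/w12.png

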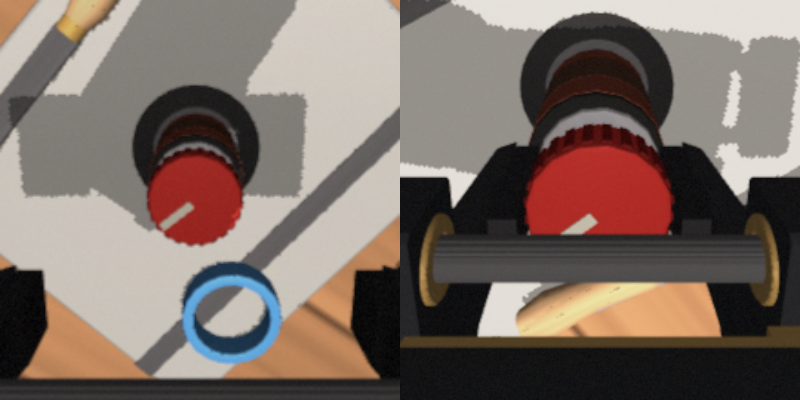

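The line keeps the same angle relative to the gripper (left crop at about 175,215; right crop at about 580,225), so the knob is turning with the fingers and not slipping. Continuing.

Converted, -0.0013 m is -0.0026, -0.0011 m is -0.0022, 0.7 rad is 0.4456.

run_rows(
  moves=[
    [0.3, 0, 0, -0.0002, 0, 0, 0.0509],
    [0.3, 0, 0, -0.0004, 0, 0, 0.1019],
    [0.3, 0, 0, -0.0008, 0, 0, 0.1528],
    [0.3, 0, 0, -0.001, 0, 0, 0.2037],
    [0.3, 0, 0, -0.0012, 0, 0, 0.2546],
    [0.3, 0, 0, -0.0016, 0, 0, 0.3056],
    [0.3, 0, 0, -0.002, 0, 0, 0.3565],
    [0.3, 0, 0, -0.0022, 0, 0, 0.4074],
    [0.3, 0, 0, -0.0026, 0, 0, 0.4456],
  ],
)

```text
clock: 9.45
tool_pos: [0.5392, -0.2612, 0.1345]
eef_rot: [0.992, 0.129, 0.001, 0.001]
contact_force: [-3.4, 1.9, 13.4]
opening: 0.476
finger_force: 55.0
```

```bash
python3 -c "
from h import *
s=get_state();print(s['moment'].round(2),s['q'].round(2))"
```

```text
[0.42 0.86 0.21] [ 0.12  0.85  0.47  1.76 -0.57  0.67 -0.4 ]
```

Converted, -0.0008 m is -0.0016, -0.0006 m is -0.0012, 0.4 rad is 0.2546.

run_rows(
  moves=[
    [0.3, 0, 0, -0.0002, 0, 0, 0.0509],
    [0.3, 0, 0, -0.0006, 0, 0, 0.1019],
    [0.3, 0, 0, -0.0008, 0, 0, 0.1528],
    [0.3, 0, 0, -0.0012, 0, 0, 0.2037],
    [0.3, 0, 0, -0.0016, 0, 0, 0.2546],
  ],
)

```text
clock: 9.95
tool_pos: [0.5385, -0.2611, 0.1351]
eef_rot: [0.998, -0.071, 0.001, 0.0]
contact_force: [-3.6, 3.2, 12.6]
opening: 0.473
finger_force: 55.0
```

```bash
python3 -c "
from h import *
s=get_state();print(s['moment'].round(2),s['q'].round(2))"
```

```text
[0.4  1.01 0.21] [ 0.06  0.87  0.58  1.76 -0.69  0.72 -0.69]
```

Converted, 0.0003 m is 0.0006, 0.0002 m is 0.0004, 0.4 rad is 0.2546.

run_rows(
  moves=[
    [0.3, 0, 0, 0.0006, 0, 0, 0.0509],
    [0.3, 0, 0, 0.0006, 0, 0, 0.1019],
    [0.3, 0, 0, 0.0006, 0, 0, 0.1528],
    [0.3, 0, 0, 0.0004, 0, 0, 0.2037],
    [0.3, 0, 0, 0, 0, 0, 0.2546],
  ],
)

```text
clock: 10.45
tool_pos: [0.5387, -0.2604, 0.1353]
eef_rot: [0.964, -0.267, 0.001, -0.0]
contact_force: [-4.2, 4.2, 15.6]
opening: 0.473
finger_force: 55.0
```

```bash
python3 -c "
from h import *
s=get_state();print(s['moment'].round(2),s['q'].round(2))"
```

```text
[0.78 0.96 0.21] [ 0.01  0.91  0.69  1.77 -0.8   0.77 -1.  ]
```

Converted, -0.0004 m is -0.0008, -0.0003 m is -0.0006, 0.3 rad is 0.191.

run_rows(
  moves=[
    [0.3, 0, 0, -0.0002, 0, 0, 0.0509],
    [0.3, 0, 0, -0.0004, 0, 0, 0.1019],
    [0.3, 0, 0, -0.0006, 0, 0, 0.1528],
    [0.3, 0, 0, -0.0008, 0, 0, 0.191],
  ],
)

```text
clock: 10.85
tool_pos: [0.5394, -0.2605, 0.1358]
eef_rot: [0.913, -0.408, 0.001, -0.0]
contact_force: [-1.7, 5.7, 16.1]
opening: 0.477
finger_force: 55.0
```

```bash
python3 -c "
from h import *
s=get_state();print(s['moment'].round(2),s['q'].round(2),s['tool_pos'])"
```

```text
[0.78 0.72 0.07] [-0.02  0.93  0.77  1.77 -0.87  0.82 -1.23] [ 0.53936766 -0.26051223  0.13579982]
```

Converted, 0.3 rad is 0.191.

run_rows(
  moves=[
    [0.3, 0, 0, 0, 0, 0, 0.0637],
    [0.3, 0, 0, 0, 0, 0, 0.1273],
    [0.3, 0, 0, 0, 0, 0, 0.191],
    [0.3, 0, 0, 0, 0, 0, 0.191],
  ],
)

```text
clock: 11.25
tool_pos: [0.5393, -0.2609, 0.1361]
eef_rot: [0.842, -0.54, 0.001, -0.0]
contact_force: [-2.5, 4.7, 17.5]
opening: 0.481
finger_force: 55.0
```

```bash
python3 -c "
from h import *
s=get_state();print(s['moment'].round(2))"
```

```text
[ 0.9   0.89 -0.04]
```

run_rows(
  moves=[
    [0.3, 0, 0, -0.002, 0, 0, 0],
    [0.3, 0, 0, -0.004, 0, 0, 0],
    [0.3, 0, 0, -0.006, 0, 0, 0],
    [0.3, 0, 0, -0.008, 0, 0, 0],
    [0.3, 0, 0, -0.008, 0, 0, 0],
  ],
)

```text
clock: 11.75
tool_pos: [0.5387, -0.2604, 0.1374]
eef_rot: [0.842, -0.539, 0.0, 0.0]
contact_force: [1.3, -0.8, 0.5]
opening: 0.478
finger_force: 55.0
```

Converted, -0.003 m is -0.006, -0.002 m is -0.004.

run_rows(
  moves=[
    [0.3, 0, 0, -0.002, 0, 0, 0],
    [0.3, 0, 0, -0.004, 0, 0, 0],
    [0.3, 0, 0, -0.006, 0, 0, 0],
  ],
)

```text
clock: 12.05
tool_pos: [0.5384, -0.2603, 0.1404]
eef_rot: [0.842, -0.539, -0.0, 0.0]
contact_force: [0.0, -0.5, -1.0]
opening: 0.474
finger_force: 55.0
```

run_rows(
  moves=[
    [0.3, 0, 0, -0.01, 0, 0, 0],
    [0.3, 0, 0, -0.02, 0, 0, 0],
    [0.3, 0, 0, -0.03, 0, 0, 0],
    [0.3, 0, 0, -0.04, 0, 0, 0],
    [0.3, 0, 0, -0.05, 0, 0, 0],
  ],
)

```text
clock: 12.55
tool_pos: [0.5385, -0.2604, 0.1662]
eef_rot: [0.842, -0.539, 0.0, -0.0]
contact_force: [-0.5, 0.3, -1.1]
opening: 0.475
finger_force: 55.0
```

```bash
python3 -c "
from h import *
s=get_state();print(s['q'].round(2))
t=np.array([.587,.147]);u=np.array([np.cos(np.radians(-9.5)),np.sin(np.radians(-9.5))])
for k in(-.055,.055): print(t+k*u, toolshift([*(t+k*u),.2],s))
print(R.from_quat(s['eef_rot']).as_matrix().round(3))
for n in('scene','side'):
  im,d,p=snap(n); np.savez(f'{n}1.npz',im=im,d=d)
"
```

```text
[-0.07  0.92  0.87  1.75 -0.88  0.91 -1.52]
[0.53275429 0.15607762] [-0.38068015 -0.16899545 -0.03384882]
[0.64124571 0.13792238] [-0.31880663 -0.25994416 -0.0338188 ]
[[ 0.418 -0.908  0.   ]
 [-0.908 -0.418 -0.   ]
 [ 0.    -0.    -1.   ]]
```

The knob is free. Carrying it to tray slot A, turning so the fingers close along the tray's y.

Converted, -0.381 m is -0.762, -0.169 m is -0.338, -0.97 rad is -0.6175.

run_rows(
  moves=[
    [0.3, -0.04, -0.018, -0.04, 0, 0, -0.0318],
    [0.3, -0.12, -0.054, -0.068, 0, 0, -0.0955],
    [0.3, -0.21, -0.094, -0.068, 0, 0, -0.1719],
    [0.3, -0.3, -0.134, -0.068, 0, 0, -0.2546],
    [0.3, -0.39, -0.174, -0.068, 0, 0, -0.3374],
    [0.3, -0.48, -0.214, -0.068, 0, 0, -0.4202],
    [0.3, -0.57, -0.254, -0.068, 0, 0, -0.5029],
    [0.3, -0.66, -0.294, -0.068, 0, 0, -0.573],
    [0.3, -0.73, -0.324, -0.068, 0, 0, -0.6175],
    [0.3, -0.762, -0.338, -0.068, 0, 0, -0.6175],
  ],
)

```text
clock: 13.65
tool_pos: [0.5317, 0.1617, 0.1991]
eef_rot: [0.997, -0.08, -0.001, -0.001]
contact_force: [0.2, -1.4, -1.8]
opening: 0.481
finger_force: 55.0
```

run_rows(
  moves=[
    [0.3, 0, 0, 0.04, 0, 0, 0],
    [0.3, 0, 0, 0.1, 0, 0, 0],
    [0.3, 0, 0, 0.1, 0, 0, 0],
    [0.3, 0, 0, 0.1, 0, 0, 0],
  ],
)

```text
clock: 14.05
tool_pos: [0.5325, 0.156, 0.1498]
eef_rot: [0.996, -0.085, -0.0, 0.0]
contact_force: [1.1, 0.2, -0.5]
opening: 0.478
finger_force: 55.0
```

```bash
python3 -c "
from h import *
s=get_state();print(s['q'].round(2),toolshift([.533,.156,.03],s),s['opening'])
print(R.from_quat(s['eef_rot']).as_matrix().round(3))
im,d,p=snap('wrist');cv2.imwrite('pics/w3.png',im[...,::-1]);P=pts(p,d)
# tray floor / rim seen by wrist depth
q=P[(d>0)&(P[...,2]<.012)&(P[...,2]>.003)];print(len(q),np.median(q[:,2]))
for a in ('scene','side'):
  im,d,p=snap(a);P=pts(p,d)
  m=(abs(P[...,0]-.587)<.11)&(abs(P[...,1]-.147)<.06)&(P[...,2]<.02);print(a,m.sum(),np.median(P[...,2][m]))
"
```

```text
[-0.74  0.83  0.67  1.89 -0.78  0.7  -1.34] [ 0.00059162 -0.00019279  0.11979165] 0.477879969137625
[[ 0.986 -0.169 -0.001]
 [-0.169 -0.986 -0.001]
 [-0.001  0.001 -1.   ]]
42249 0.007008363725754544
scene 2842 0.006980957677963525
side 1617 0.0099977360991698
```

View pics/w3.png

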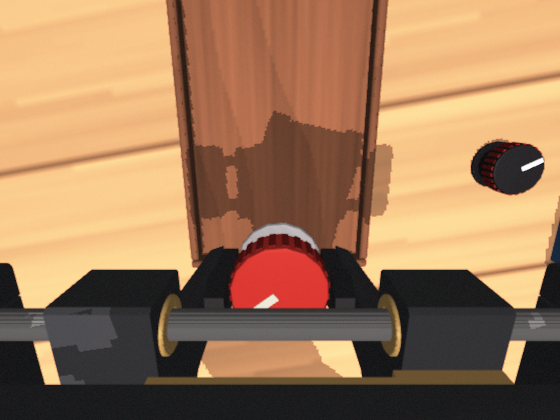

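The wrist view shows the held knob at (280,280) over the tray, with the tray's near-end rim corners at about (195,262) and (367,262). I'll check that end against the plan.

Run:
```python
from h import *
im,d,p=snap('wrist');P=pts(p,d)
for uv in((193,262),(369,262),(182,100),(375,100)): print(uv,onz(p,*uv,.026),P[uv[1],uv[0]])
t=np.array([.587,.147]);a=np.radians(-9.5);u=np.array([np.cos(a),np.sin(a)]);v=np.array([-u[1],u[0]])
for c in((-.12,.085),(-.12,-.085)): print(t+c[0]*u+c[1]*v)
```

```text
(193, 262) [0.48920044 0.2476392  0.026     ] [0.48779699 0.24887199 0.02281156]
(369, 262) [0.46059115 0.08078602 0.026     ] [ 0.44614321  0.07466573 -0.00045511]
(182, 100) [0.63386039 0.22012312 0.026     ] [0.63387207 0.2201579  0.02587787]
(375, 100) [0.6069367  0.06311982 0.026     ] [0.60693787 0.06320455 0.02628552]
[0.48267477 0.25063999]
[0.45461668 0.08297144]
```

run_rows(
  moves=[
    [0.3, 0, 0, 0.08, 0, 0, 0],
    [0.3, 0, 0, 0.16, 0, 0, 0],
    [0.3, 0, 0, 0.22, 0, 0, 0],
    [0.3, 0, 0, 0.25, 0, 0, 0],
    [0.3, 0, 0, 0.256, 0, 0, 0],
    [0.3, 0, 0, 0.26, 0, 0, 0],
    [0.3, 0, 0, 0.262, 0, 0, 0],
    [0.3, 0, 0, 0.264, 0, 0, 0],
  ],
)

```text
clock: 15.05
tool_pos: [0.5334, 0.1566, 0.0187]
eef_rot: [0.996, -0.084, 0.001, -0.0]
contact_force: [-0.1, -0.2, -1.4]
opening: 0.473
finger_force: 55.0
```

run_rows(
  moves=[
    [0.3, 0, 0, 0.002, 0, 0, 0],
    [0.3, 0, 0, 0.004, 0, 0, 0],
    [0.3, 0, 0, 0.004, 0, 0, 0],
  ],
)

```text
clock: 15.35
tool_pos: [0.5326, 0.1565, 0.0157]
eef_rot: [0.996, -0.084, 0.0, -0.0]
contact_force: [0.7, -0.5, -1.7]
opening: 0.48
finger_force: 55.0
```

Converted, 0.001 m is 0.002, 0.0005 m is 0.001.

run_rows(
  moves=[
    [0.3, 0, 0, 0.001, 0, 0, 0],
    [0.3, 0, 0, 0.002, 0, 0, 0],
    [0.3, 0, 0, 0.002, 0, 0, 0],
  ],
)

```text
clock: 15.65
tool_pos: [0.5325, 0.1564, 0.0145]
eef_rot: [0.996, -0.085, -0.0, -0.0]
contact_force: [-0.6, 0.4, -1.4]
opening: 0.475
finger_force: 55.0
```

run_rows(
  moves=[
    [0.3, 0, 0, 0.001, 0, 0, 0],
    [0.3, 0, 0, 0.002, 0, 0, 0],
    [0.3, 0, 0, 0.002, 0, 0, 0],
  ],
)

```text
clock: 15.95
tool_pos: [0.5326, 0.1564, 0.0143]
eef_rot: [0.996, -0.085, 0.0, -0.0]
contact_force: [-1.6, 0.1, 6.1]
opening: 0.478
finger_force: 55.0
```

Converted, -0.0007 m is -0.0014.

run_rows(
  moves=[
    [0.3, 0, 0, -0.0014, 0, 0, 0],
    [0.3, 0, 0, -0.0014, 0, 0, 0],
    [0.7, 0, 0, -0.0014, 0, 0, 0],
    [0.7, 0, 0, -0.0014, 0, 0, 0],
    [0.7, 0, 0, -0.0014, 0, 0, 0],
    [0.7, 0, 0, -0.0014, 0, 0, 0],
  ],
  grip_n=10,
)

```text
clock: 16.55
tool_pos: [0.5326, 0.1564, 0.0143]
eef_rot: [0.996, -0.085, 0.0, -0.0]
contact_force: [-0.7, -0.5, -1.1]
opening: 0.701
finger_force: 0.0
```

run_rows(
  moves=[
    [0.7, 0, 0, -0.02, 0, 0, 0],
    [0.7, 0, 0, -0.06, 0, 0, 0],
    [0.7, 0, 0, -0.14, 0, 0, 0],
    [0.7, 0, 0, -0.24, 0, 0, 0],
    [0.7, 0, 0, -0.34, 0, 0, 0],
    [0.7, 0, 0, -0.4, 0, 0, 0],
    [0.7, 0, 0, -0.44, 0, 0, 0],
    [0.7, 0, 0, -0.44, 0, 0, 0],
  ],
)

```text
clock: 17.35
tool_pos: [0.5341, 0.1563, 0.2376]
eef_rot: [0.996, -0.085, 0.003, -0.001]
contact_force: [-0.6, 0.5, 0.6]
opening: 0.701
finger_force: 0.0
```

Create wk2.py:
```python
from h import *
s=get_state();print(s['q'].round(2))
for n in("scene","side"):
    im,d,p=snap(n);P=pts(p,d)
    h=cv2.cvtColor(im,cv2.COLOR_RGB2HSV);m=(((h[...,0]<6)|(h[...,0]>174))&(h[...,1]>170)&(h[...,2]>90))
    m&=(abs(P[...,0]-.587)<.13)&(abs(P[...,1]-.147)<.09)
    Q=P[m];print(n,m.sum(),np.percentile(Q,[3,50,97],axis=0).round(3).tolist() if len(Q) else '')
    # drum/spindle top region
    Z=P[(np.hypot(P[...,0]-.539,P[...,1]+.26)<.035)&(P[...,2]>.11)&(d>0)]
    if len(Z): print('drum top',len(Z),np.percentile(Z[:,2],[50,99]).round(4)); T=Z[(Z[:,2]>.122)&(Z[:,2]<.136)]; ce,r=cv2.minEnclosingCircle((T[:,:2]*1e3).astype(np.float32)); print(np.round(ce,1),r)
```

```bash
python3 wk2.py;python3 -c "
from h import *
s=get_state();print(toolshift([.539,-.26,.25],s),R.from_quat(s['eef_rot']).as_matrix().round(3))"
```

```text
[-0.79  0.72  0.76  1.81 -0.64  0.87 -1.47]
scene 137 [[0.515, 0.137, 0.016], [0.539, 0.151, 0.042], [0.554, 0.172, 0.045]]
drum top 310 [0.1301 0.1386]
[ 541.2 -258.2] 27.089641571044922
side 104 [[0.515, 0.137, 0.018], [0.535, 0.15, 0.044], [0.551, 0.175, 0.047]]
drum top 430 [0.1314 0.1394]
[ 539.5 -260.2] 25.737106323242188
[ 0.07687192  0.40951509 -0.01592568] [[ 0.986 -0.168 -0.   ]
 [-0.168 -0.986  0.001]
 [-0.    -0.001 -1.   ]]
```

Knob is upright at slot A (both views, top at about 0.044). The drum top measures 0.130–0.131 in two views (0.131 expected), axis (0.5395, -0.260). Going to the drum.

Converted, 0.4095 m is 0.819, 0.13 m is 0.26.

run_rows(
  moves=[
    [1, 0.016, 0.082, -0.02, 0, 0, 0],
    [1, 0.032, 0.17, -0.02, 0, 0, 0],
    [1, 0.048, 0.26, -0.02, 0, 0, 0],
    [1, 0.064, 0.35, -0.02, 0, 0, 0],
    [1, 0.082, 0.44, -0.02, 0, 0, 0],
    [1, 0.1, 0.53, -0.02, 0, 0, 0],
    [1, 0.116, 0.62, -0.02, 0, 0, 0],
    [1, 0.134, 0.71, -0.02, 0, 0, 0],
    [1, 0.148, 0.79, -0.02, 0, 0, 0],
    [1, 0.154, 0.819, -0.02, 0, 0, 0],
  ],
)

```text
clock: 18.45
tool_pos: [0.5372, -0.2652, 0.2431]
eef_rot: [0.996, -0.088, -0.001, 0.001]
contact_force: [0.6, -0.8, -0.1]
opening: 0.998
finger_force: 0.0
```

run_rows(
  moves=[
    [1, 0, 0, 0.06, 0, 0, 0],
    [1, 0, 0, 0.12, 0, 0, 0],
    [1, 0, 0, 0.12, 0, 0, 0],
    [1, 0, 0, 0.12, 0, 0, 0],
  ],
)

```text
clock: 18.85
tool_pos: [0.5391, -0.2593, 0.1836]
eef_rot: [0.996, -0.084, -0.001, -0.001]
contact_force: [-0.4, 0.0, 1.0]
opening: 0.999
finger_force: 0.0
```

Run:
```python
from h import *
s=get_state();im,d,p=snap('wrist');cv2.imwrite('pics/w4.png',im[...,::-1]);P=pts(p,d)
Z=P[(np.hypot(P[...,0]-.539,P[...,1]+.26)<.04)&(abs(P[...,2]-.131)<.004)&(d>0)]
ce,r=cv2.minEnclosingCircle((Z[:,:2]*1e3).astype(np.float32));print(len(Z),np.median(Z[:,2]),ce,r,s['tool_pos'],s['q'].round(2))
print(toolshift([ce[0]/1e3,ce[1]/1e3,.098],s).round(4))
```

```text
3415 0.12996288384217292 (541.3441772460938, -259.7884826660156) 25.09581756591797 [ 0.5391265  -0.259296    0.18358961] [ 0.04  0.81  0.62  1.73 -0.61  0.81 -0.79]
[0.0025 0.0002 0.0856]
```

View pics/w4.png

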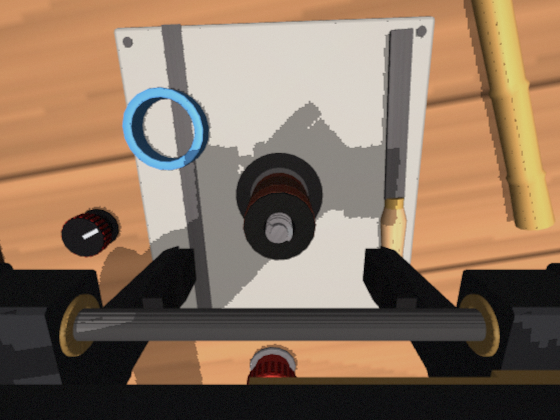

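The wrist view shows the drum top at (279,226) with the bare stub in it, between the fingers. The file (395,200) and tape (167,130) are clear of them. Descending to grip.

run_rows(
  moves=[
    [1, 0.003, 0, 0.06, 0, 0, 0],
    [1, 0.003, 0, 0.12, 0, 0, 0],
    [1, 0.003, 0, 0.16, 0, 0, 0],
    [1, 0.003, 0, 0.17, 0, 0, 0],
    [1, 0.003, 0, 0.17, 0, 0, 0],
  ],
)

```text
clock: 19.4
tool_pos: [0.5415, -0.2606, 0.1]
eef_rot: [0.996, -0.084, 0.0, 0.0]
contact_force: [-0.1, 1.1, 0.6]
opening: 1.002
finger_force: 0.0
```

run_rows(
  moves=[
    [0.7, 0, 0, 0, 0, 0, 0],
    [0.7, 0, 0, 0, 0, 0, 0],
    [0.7, 0, 0, 0, 0, 0, 0],
    [0.3, 0, 0, 0, 0, 0, 0],
    [0.3, 0, 0, 0, 0, 0, 0],
    [0.3, 0, 0, 0, 0, 0, 0],
    [0.3, 0, 0, 0, 0, 0, 0],
  ],
  grip_n=20,
)

```text
clock: 20.1
tool_pos: [0.5412, -0.2602, 0.0995]
eef_rot: [0.996, -0.084, 0.0, -0.0]
contact_force: [0.3, 1.6, 2.8]
opening: 0.561
finger_force: 20.0
```

run_rows(
  moves=[
    [0.3, 0, 0, -0.006, 0, 0, 0],
    [0.3, 0, 0, -0.012, 0, 0, 0],
    [0.3, 0, 0, -0.02, 0, 0, 0],
  ],
)

```text
clock: 20.4
tool_pos: [0.5407, -0.2604, 0.1092]
eef_rot: [0.996, -0.085, -0.0, -0.0]
contact_force: [0.3, 0.1, -1.7]
opening: 0.559
finger_force: 20.0
```

run_rows(
  moves=[
    [0.3, 0, 0, -0.02, 0, 0, 0],
    [0.3, 0, 0, -0.04, 0, 0, 0],
    [0.3, 0, 0, -0.06, 0, 0, 0],
    [0.3, 0, 0, -0.09, 0, 0, 0],
    [0.3, 0, 0, -0.12, 0, 0, 0],
    [0.3, 0, 0, -0.15, 0, 0, 0],
    [0.3, 0, 0, -0.18, 0, 0, 0],
    [0.3, 0, 0, -0.2, 0, 0, 0],
    [0.3, 0, 0, -0.2, 0, 0, 0],
  ],
)

```text
clock: 21.3
tool_pos: [0.5418, -0.2612, 0.2113]
eef_rot: [0.996, -0.085, 0.002, 0.001]
contact_force: [0.5, 0.3, -2.0]
opening: 0.557
finger_force: 20.0
```

Run:
```python
from h import *
s=get_state();print(s['q'].round(2),toolshift([.641,.138,.2],s).round(4))
for n in('scene','side'):
    im,d,p=snap(n);P=pts(p,d);h=cv2.cvtColor(im,cv2.COLOR_RGB2HSV)
    m=(np.hypot(P[...,0]-.541,P[...,1]+.26)<.03)&(d>0)&(P[...,2]>.06)
    z=np.sort(P[...,2][m]);print(n,np.percentile(z,[0,5,50,95,100]).round(3))
    b=m&(h[...,0]<15)&(h[...,1]>90)&(h[...,2]<140);print(' brown z',np.percentile(P[...,2][b],[1,50,99]).round(3))
```

```text
[ 0.03  0.78  0.65  1.7  -0.59  0.87 -0.81] [ 0.0305 -0.4102  0.011 ]
scene [0.06  0.111 0.312 0.603 0.619]
 brown z [0.17  0.208 0.281]
side [0.06  0.109 0.565 0.607 0.617]
 brown z [0.169 0.188 0.343]
```

The drum's underside is at about 0.167, above the tip (0.1375). Moving to slot B.

Converted, -0.41 m is -0.82, -0.165 m is -0.33.

run_rows(
  moves=[
    [0.3, 0.006, -0.06, 0, 0, 0, 0],
    [0.3, 0.012, -0.15, 0, 0, 0, 0],
    [0.3, 0.02, -0.24, 0, 0, 0, 0],
    [0.3, 0.026, -0.33, 0, 0, 0, 0],
    [0.3, 0.032, -0.42, 0, 0, 0, 0],
    [0.3, 0.038, -0.51, 0, 0, 0, 0],
    [0.3, 0.044, -0.6, 0, 0, 0, 0],
    [0.3, 0.05, -0.69, 0, 0, 0, 0],
    [0.3, 0.056, -0.77, 0, 0, 0, 0],
    [0.3, 0.061, -0.82, 0, 0, 0, 0],
  ],
)

```text
clock: 22.4
tool_pos: [0.6396, 0.1436, 0.2076]
eef_rot: [0.997, -0.082, -0.001, -0.001]
contact_force: [1.0, -0.0, -2.5]
opening: 0.56
finger_force: 20.0
```

run_rows(
  moves=[
    [0.3, 0, 0, 0.04, 0, 0, 0],
    [0.3, 0, 0, 0.1, 0, 0, 0],
    [0.3, 0, 0, 0.16, 0, 0, 0],
    [0.3, 0, 0, 0.22, 0, 0, 0],
    [0.3, 0, 0, 0.26, 0, 0, 0],
    [0.3, 0, 0, 0.29, 0, 0, 0],
    [0.3, 0, 0, 0.3, 0, 0, 0],
    [0.3, 0, 0, 0.304, 0, 0, 0],
    [0.3, 0, 0, 0.304, 0, 0, 0],
  ],
)

```text
clock: 23.3
tool_pos: [0.6407, 0.1384, 0.0579]
eef_rot: [0.996, -0.085, 0.001, -0.0]
contact_force: [0.1, 0.2, -1.7]
opening: 0.562
finger_force: 20.0
```

Converted, 0.004 m is 0.008, 0.003 m is 0.006.

run_rows(
  moves=[
    [0.3, 0, 0, 0.002, 0, 0, 0],
    [0.3, 0, 0, 0.004, 0, 0, 0],
    [0.3, 0, 0, 0.006, 0, 0, 0],
    [0.3, 0, 0, 0.008, 0, 0, 0],
    [0.3, 0, 0, 0.008, 0, 0, 0],
  ],
)

```text
clock: 23.8
tool_pos: [0.64, 0.1387, 0.0533]
eef_rot: [0.996, -0.084, -0.0, -0.0]
contact_force: [-0.0, 1.1, -1.4]
opening: 0.557
finger_force: 20.0
```

run_rows(
  moves=[
    [0.3, 0, 0, 0.001, 0, 0, 0],
    [0.3, 0, 0, 0.002, 0, 0, 0],
    [0.3, 0, 0, 0.002, 0, 0, 0],
  ],
)

```text
clock: 24.1
tool_pos: [0.6403, 0.1386, 0.0527]
eef_rot: [0.996, -0.084, 0.0, -0.0]
contact_force: [-1.1, 0.5, 0.5]
opening: 0.559
finger_force: 20.0
```

run_rows(
  moves=[
    [0.3, 0, 0, 0.001, 0, 0, 0],
    [0.3, 0, 0, 0.002, 0, 0, 0],
    [0.3, 0, 0, 0.002, 0, 0, 0],
  ],
)

```text
clock: 24.4
tool_pos: [0.6404, 0.1386, 0.0526]
eef_rot: [0.996, -0.085, 0.0, -0.0]
contact_force: [-3.0, 1.3, 7.2]
opening: 0.558
finger_force: 20.0
```

Contact at the expected height. Easing off, then releasing and retreating.

Converted, -0.001 m is -0.002.

run_rows(
  moves=[
    [0.3, 0, 0, -0.002, 0, 0, 0],
    [0.3, 0, 0, -0.002, 0, 0, 0],
    [0.8, 0, 0, -0.002, 0, 0, 0],
    [0.8, 0, 0, -0.002, 0, 0, 0],
    [0.8, 0, 0, -0.002, 0, 0, 0],
    [0.8, 0, 0, -0.002, 0, 0, 0],
  ],
  grip_n=10,
)

```text
clock: 25.0
tool_pos: [0.64, 0.1385, 0.0521]
eef_rot: [0.996, -0.085, -0.0, 0.0]
contact_force: [0.1, -0.0, 0.7]
opening: 0.801
finger_force: 0.0
```

run_rows(
  moves=[
    [0.8, 0, 0, -0.02, 0, 0, 0],
    [0.8, 0, 0, -0.06, 0, 0, 0],
    [0.8, 0, 0, -0.14, 0, 0, 0],
    [0.8, 0, 0, -0.24, 0, 0, 0],
    [0.8, 0, 0, -0.32, 0, 0, 0],
    [0.8, 0, 0, -0.36, 0, 0, 0],
    [0.8, 0, 0, -0.36, 0, 0, 0],
    [0.8, 0, 0, -0.36, 0, 0, 0],
  ],
)

```text
clock: 25.8
tool_pos: [0.6398, 0.1387, 0.2324]
eef_rot: [0.996, -0.085, -0.0, -0.0]
contact_force: [0.1, 0.3, -0.8]
opening: 0.801
finger_force: 0.0
```

Run:
```python
from h import *
a=[]
for n in('scene','side'):
    im,d,p=snap(n);P=pts(p,d)
    m=(np.hypot(P[...,0]-.641,P[...,1]-.138)<.035)&(P[...,2]>.06)&(P[...,2]<.11);Z=P[m];T=Z[Z[:,2]>np.percentile(Z[:,2],97)-.004]
    ce,r=cv2.minEnclosingCircle((T[:,:2]*1e3).astype(np.float32));print(n,np.percentile(Z[:,2],97),ce,r)
    a.append(im)
cv2.imwrite('pics/end.png',np.hstack([cv2.resize(a[0][150:350,80:460],(400,300)),cv2.resize(a[1][110:410,180:480],(400,300))])[...,::-1])
print(get_state()['contact_force'])
```

```text
scene 0.08704812281825541 (642.3321533203125, 138.23104858398438) 26.970705032348633
side 0.08799140985392587 (637.3055419921875, 139.03013610839844) 25.425865173339844
[ 0.39324222 -0.47954313  0.2744022 ]
```

View pics/end.png

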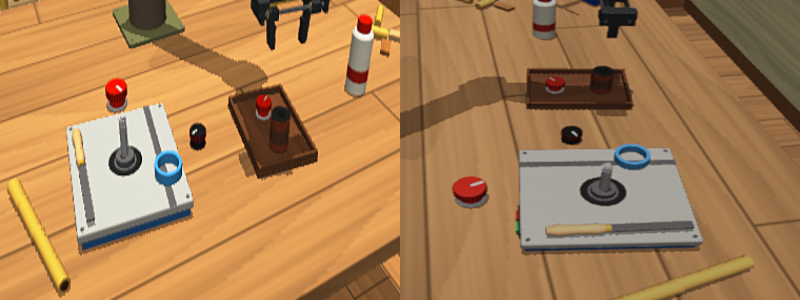

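The spindle is bare. The knob (left 263,105) and drum (left 280,130; right 602,80) stand upright in the tray, and the bystanders are where they were.

```bash
python3 -c "
from plant import *
print(finish_job())"
```

```text
the job is handed in; nothing more can be done
None
```

The job is handed in at about 26 s: the knob was unscrewed clockwise (about 4.9 rad, pressed with roughly 13 to 23 N), then knob and drum were stood side by side in the tray and released, and the final view showed the other things in place.

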